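# Turn the spice turntable until the square tin is at the front

## Robot

A 6-joint arm with a two-finger parallel gripper is mounted at the origin on the work surface. World frame = base frame: x ahead of the robot, y to its left, z up, the work surface at z = 0. Lengths are in mm, angles in rad, forces in N, time in s.
With the tool pointing down it reaches from about 350 to 975 mm from the base axis. Payload 7.1 kg.
Tool frame: the origin (TCP) lies between the finger pads; the fingertips stand 8 mm ahead of it and the grasp point (between the pads) lies 11 mm behind it; x points along the fingers, y is the direction in which the jaws open and shut, and the axes are right-handed (so a half turn about x gives the same grasp; the last joint's range is limited). The gripper opens to 88 mm and grips with 3 to 60 N. Pads are 20 mm wide; open, the fingers measure 115 mm over their backs; the gripper's body (75 mm by 178 mm) begins 61 mm behind the grasp point.
Start: joints at [-1.236, 0.423, 1.63, -0, 1.089, -0.019], TCP at [216.557, -586.266, 196.275] pointing down, gripper open.
Joint ranges: [-3, 3], [-0.9, 2.11], [0.09, 2.58], [-1.31, 4.45], [0.11, 2.69], [-2.54, 2.54]. Speed limits (rad/s): [2.39, 2.39, 3.01, 3.14, 3.14, 3.14].

## Interface

Orientations are given as a rotation vector (axis times angle).
In Python, from workcell import ctrl gives the robot as it stands.
- The arm moves only by the tool apply_moves, never from a script. Its argument "increments" is a list of rows, each an object with "gripper": the opening in per cent of the stroke, from 0 (shut) to 100 (fully open); "delta_pos": the shift along the tool's x, y, z in cm, a list of three; "dr": the turn, a rotation vector about the tool's x, y, z in rad, a list of three. In form: [{"gripper": gripper, "delta_pos": [dx, dy, dz], "dr": [ax, ay, az]}, ...]. A call has exactly 5 rows; each row shifts and turns the commanded pose from where the row before left it, along the tool's axes as they then stand; what a row does not reach is not made up. A row lasts 1/12 s, in which the tool goes at most 41.7 mm and 7.16 degrees, less where a joint would pass 70% of its speed; a pose out of reach is approached as far as the arm can. A call with a gripper value outside its range is refused whole. The fingers move at their own pace and stop on an object; the grip force is fixed at half the most. Time passes only in rows, so rows that do not move let the fingers close, or fill a call up. It gives the time, the measured TCP pose, the force and the opening at its end, in the units of the state.
- ctrl.get_obs(): the state, without advancing time (a new reading comes with each control period).
- ctrl.get_image(name): name is "side" or "top" or "wrist"; returns a dict with "img" (400x640x3 uint8, red, green, blue), "range_z" (400x640 float32, mm along the optical axis (not along the pixel's ray), 0 where there is no reading), "mtx" (3x3 intrinsics, pixels), "rvec" (rotation vector, rad) and "tvec" (3), from world to camera coordinates, as OpenCV has them. Camera axes: x right, y down, z forward; pixel columns grow to the right and rows downward; lengths in mm; the calibration is good to about 2 mm. A picture is of the moment at which its call begins.
- ctrl.close_job(): hands the job in, once; it reports no verdict.
The state is a dict: "t": time; "qpos": joint angles; "qvel": joint speeds; "joint_torque": joint torques, N m; "ee_pos": TCP position; "orientation": TCP orientation; "ft_force": force on the tool from outside, world axes, zero at the start; "moment": the same for the moment, N m; "width": finger opening in mm.
Only numpy, scipy, OpenCV 4.12 (cv2) and the standard library are available. Lean on these libraries where they do the work, as an engineer would, in place of code of your own. Each camera call takes 0.05 s, during which the arm holds its last target. There are 200 camera calls.

## Task

Turn the spice turntable on the kitchen table by pushing it round with a fingertip at its rim, for instance on one of the rim pegs, until the square tin stands at the front, in line with the wooden tongue that sticks out from under the turntable. Do not touch, lift or topple the spices, let them ride round in their places, and leave everything else on the table where it is. Finish with the turntable at rest and the hand clear of it.

Things in the scene. Friction and masses are not known exactly. Their poses are not given: they have to be found in the camera images.
- stand: Fixed foot of the spice turntable, a dark wooden disc 200 mm wide; origin on the table under the turning axis. A dark wooden tongue (30 mm wide, 11 mm high, round end) sticks out along its own -x, under the turntable and out to 210 mm from the axis: it marks the front, and points roughly at the robot.
- turntable_axis (a point): Centre of the upper face of the turning top, 35 mm above the table. The top is a light wooden disc, 270 mm wide and 17 mm thick (its underside is 18 mm above the table). The point turns with the disc; the tin stands in the direction of its own -x.
- peg (a point): One of six alike upright wooden pegs for the fingers, half-way up (52 mm above the table). They are 12 mm thick (15 mm at the round heads), reach 72 mm above the table and stand round the rim on a circle of 120 mm radius about the axis, 60 degrees apart, at 30, 90, 150, 210, 270 and 330 degrees from the x axis of point turntable_axis; this is the one at 30.
- turntable (a joint): Turning angle of the top since the start in rad, 0 at the start, growing anticlockwise seen from above; free to turn at least 350 degrees either way. Some friction: it takes about 1 N at a peg to turn it, and it stops almost at once when no longer pushed.
- tin_spot (a point): The point on the turning top on which the tin stands, 62 mm from the axis towards the point's own -x, 35 mm above the table.
- tin: The square metal spice tin, the only square one: 44 x 44 mm and 60 mm tall, about 120 g, loose; origin under its centre. It stands on the turntable 62 mm from the axis, its top 95 mm above the table. It is midway between two pegs (each 30 degrees from it as seen from the axis).
- jar1: Round spice jar or can, about 42 mm wide and 66 mm tall, loose; origin under its centre. Stands on the turntable 62 mm from the axis, as one of the six spices 60 degrees apart.
- jar2: Round spice jar or can, about 42 mm wide and 62 mm tall, loose; origin under its centre. Stands on the turntable 62 mm from the axis, as one of the six spices 60 degrees apart.
- jar3: Round spice jar or can, about 42 mm wide and 66 mm tall, loose; origin under its centre. Stands on the turntable 62 mm from the axis, as one of the six spices 60 degrees apart.
- jar4: Round spice jar or can, about 42 mm wide and 60 mm tall, loose; origin under its centre. Stands on the turntable 62 mm from the axis, as one of the six spices 60 degrees apart.
- jar5: Round spice jar or can, about 42 mm wide and 64 mm tall, loose; origin under its centre. Stands on the turntable 62 mm from the axis, as one of the six spices 60 degrees apart.
- mug: Blue ceramic mug, 80 mm wide, 95 mm tall, with a handle; origin under its centre. Leave it alone.
- bowl: White ceramic bowl, 124 mm wide, 55 mm tall; origin under its centre. Leave it alone.
- cutter: Round steel biscuit cutter, an open ring 60 mm wide and 35 mm tall; origin under its centre. Leave it alone.
- scoop: White measuring scoop, box 75 x 55 x 40 mm with a handle 85 mm long to its own -x; origin under the box. Leave it alone.
- shaker: Large jar with white cap, 58 mm wide, 115 mm tall; origin under its centre. Leave it alone.
Not all that is in view belongs to the job. Leave any red look-alike of the jar2 alone. Leave any green look-alike of the jar1 alone.

How it is judged:
By the outcome, as a careful person would: the job done as asked, in the order asked, and still so for the second after the job is handed in, with the robot touching nothing.
It also fails if it takes over 58 s, if anything falls off the work surface, if the arm or the gripper's body presses on something with over 40 N, if the wrist force passes 120 N, or if a joint passes its speed limit or range.

## Working session

There is one attempt and no reset: what is moved stays moved. The work goes in short steps, Python scripts to look and compute and a tool call to move; the robot and the scene stay as the last step left them, time stands still between calls to the robot, and variables do not carry over. Pictures are saved under pics/ and viewed, about 8 in all and at most 12, crops included, and the job is handed in when it is done.

Besides the shell and the picture viewer there is one more tool, called after ">>>" by a JSON object that holds its "op" and its "data". apply_moves: Moves the arm, as the interface text tells. Its arguments: {"type":"object","properties":{"increments":{"type":"array","items":{"type":"object","properties":{"gripper":{"type":"number"},"delta_pos":{"type":"array","items":{"type":"number"}},"dr":{"type":"array","items":{"type":"number"}}}}}},"required":["increments"]}

```bash
mkdir -p pics; ls; python3 - <<'E'
from workcell import ctrl
import cv2,numpy as np
o=ctrl.get_obs();print({k:np.round(v,3).tolist() for k,v in o.items()})
for n in ["top","side"]:
    d=ctrl.get_image(n);cv2.imwrite(f"pics/{n}0.png",d["img"][:,:,::-1]);np.savez(f"{n}0.npz",**d)
    R=cv2.Rodrigues(d["rvec"])[0];print(n,d["mtx"].tolist(),(-R.T@d["tvec"].ravel()).round(0),R.round(2).tolist())
E
```

```text
pics
{'t': 0.0, 'qpos': [-1.236, 0.424, 1.631, -0.0, 1.089, -0.019], 'qvel': [-0.0, 0.001, -0.0, -0.001, -0.001, -0.001], 'joint_torque': [0.001, -54.462, -27.367, 0.064, 0.023, -0.0], 'ee_pos': [216.377, -585.717, 195.493], 'orientation': [2.029, 0.364, -2.03], 'ft_force': [-0.267, 0.219, -0.544], 'moment': [0.011, -0.027, 0.021], 'width': 87.676}
top [[498.73765080635405, 0.0, 313.72878645795777], [0.0, 498.73765080635405, 197.82952241200624], [0.0, 0.0, 1.0]] [ 344.   51. 1433.] [[0.02, -1.0, -0.0], [-1.0, -0.02, -0.08], [0.08, 0.0, -1.0]]
side [[487.84148545791595, 0.0, 312.7959218044603], [0.0, 487.84148545791595, 197.41949109222153], [0.0, 0.0, 1.0]] [ 156.  983. 1307.] [[-0.95, -0.32, 0.01], [-0.25, 0.74, -0.63], [0.2, -0.6, -0.78]]
```

View pics/top0.png

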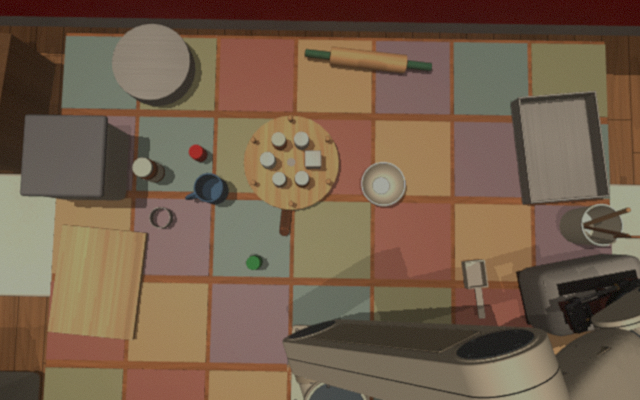

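View pics/side0.png

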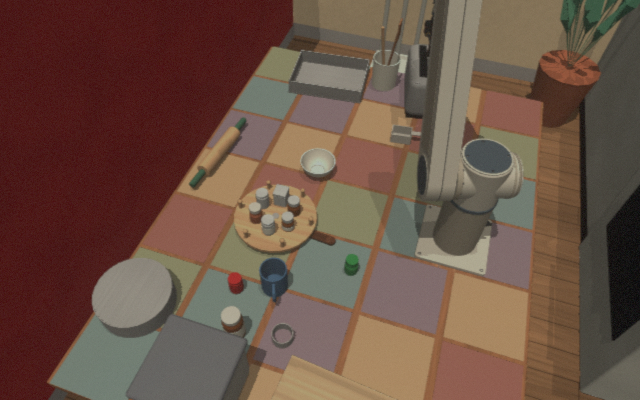

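The top view shows the turntable at about (291,162), the only square item (the tin) at (313,159), and the tongue end at (286,233). The mug, red jar and bowl are nearby. I'll measure these next.

```bash
cat > h.py <<'E'
import cv2,numpy as np
def ray(d,uv,z):
    R=cv2.Rodrigues(d["rvec"])[0];c=-R.T@d["tvec"].ravel()
    uv=np.atleast_2d(np.float64(uv)).reshape(-1,1,2)
    p=cv2.undistortPoints(uv,d["mtx"],None).reshape(-1,2)
    w=np.c_[p,np.ones(len(p))]@R
    return c+w*((z-c[2])/w[:,2])[:,None]
def proj(d,P): return cv2.projectPoints(np.float64(P).reshape(-1,1,3),d["rvec"],d["tvec"],d["mtx"],None)[0].reshape(-1,2)
def pts(d):
    h,w=d["range_z"].shape
    v,u=np.mgrid[:h,:w];Z=d["range_z"].astype(float);K=d["mtx"]
    R=cv2.Rodrigues(d["rvec"])[0]
    X=np.stack([(u-K[0,2])/K[0,0]*Z,(v-K[1,2])/K[1,1]*Z,Z],-1)
    X=(X-d["tvec"].ravel())@R; X[Z==0]=np.nan
    return X
E
python3 - <<'E'
from h import *
d=dict(np.load("top0.npz"));im=d["img"]
P=pts(d)
z=P[...,2]
box=np.zeros(z.shape,bool);box[105:220,235:350]=1
print("table z",np.nanmedian(P[250:300,300:340,2]))
m=((z>22)&box).astype(np.uint8)
# disc-level points
dm=box&(z>28)&(z<42)
c,_=cv2.findContours(m,cv2.RETR_EXTERNAL,cv2.CHAIN_APPROX_NONE);c=max(c,key=cv2.contourArea)
e=cv2.fitEllipse(c);print("ell",e, ray(d,e[0],35))
for n,lo,hi in [("tops",85,110)]:
    k,l,s,cc=cv2.connectedComponentsWithStats(((z>lo)&(z<hi)&box).astype(np.uint8))
    for i in range(1,k): 
        if s[i,4]>20: print(n,cc[i].round(1),s[i,4],ray(d,cc[i],97).round(0))
# tongue
hsv=cv2.cvtColor(im,cv2.COLOR_RGB2HSV);print("tongue px",im[225,285],im[225,305],im[160,270])
x0,y0,w,h=235,100,120,145
big=cv2.resize(im[y0:y0+h,x0:x0+w],None,fx=4.9,fy=4,interpolation=cv2.INTER_CUBIC)
big=cv2.resize(im[y0:y0+h,x0:x0+w],None,fx=4,fy=4,interpolation=cv2.INTER_CUBIC)
big=np.clip(big.astype(float)*1.5,0,255).astype(np.uint8)
cv2.imwrite("pics/crop1.png",big[:,:,::-1])
E
```

```text
table z 0.5965153609460536
ell ((290.5917053222656, 161.97265625), (93.07918548583984, 93.88407135009766), 76.53408813476562) [[561.6567385  122.61836092  35.        ]]
tops [300.8 138.6] 181 [[617.  93.  97.]]
tops [277.8 138.7] 160 [[615. 156.  97.]]
tops [312.4 157.8] 263 [[564.  61.  97.]]
tops [266.8 158.6] 175 [[560. 184.  97.]]
tops [301.2 177.5] 160 [[510.  90.  97.]]
tops [278.3 178. ] 143 [[508. 152.  97.]]
tongue px [76 51 34] [139 131  95] [162 163 150]
```

View pics/crop1.png

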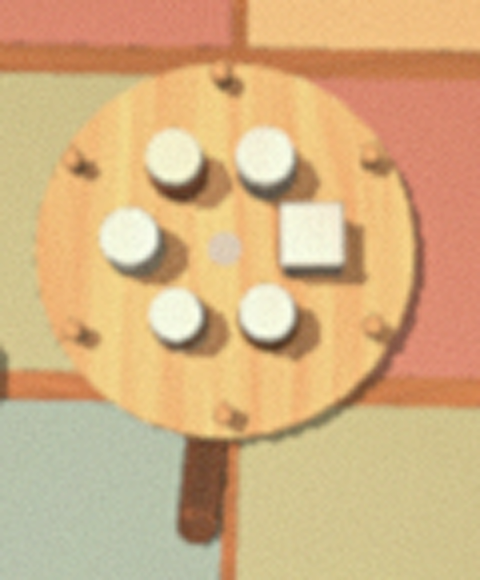

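The crop confirms it: the tin is the square top at full-image (312,158), and the other five tops are round. The free-standing red (197,152) and green (254,262) jars are the look-alikes. The tongue comes out at the bottom, around (285,212) to (285,234). Next I'll measure the tongue direction and the tool axes.

```bash
python3 - <<'E'
from h import *
from workcell import ctrl
d=dict(np.load("top0.npz"));im=d["img"].astype(int)
ax=np.array([561.7,122.6])
m=np.zeros(im.shape[:2],np.uint8)
m[205:242,272:296]=(im[205:242,272:296].sum(-1)<235)
k,l,s,cc=cv2.connectedComponentsWithStats(m);i=1+np.argmax(s[1:,4]);print(s[i],cc[i])
v,u=np.nonzero(l==i)
sel=v>=212
q=ray(d,np.c_[u,v][sel],11)[:,:2]
print("tongue mean",q.mean(0),"dir from axis",np.degrees(np.arctan2(*(q.mean(0)-ax)[::-1])), "r range",np.linalg.norm(q-ax,axis=1).min(),np.linalg.norm(q-ax,axis=1).max())
for r in range(212,236): 
    t=u[v==r]
    if len(t): print(r,t.min(),t.max(),end="; ")
print(cv2.fitLine(q.astype(np.float32),cv2.DIST_L2,0,.01,.01).ravel())
# pegs heads
pk=np.array([(222,74),(371,155),(373,326),(230,415),(73,330),(73,160)])/4+[235,100]
w=ray(d,pk,70)[:,:2]
print("pegs",w.round(0).tolist(),np.degrees(np.arctan2(*(w-ax).T[::-1])).round(1),"mean",w.mean(0))
print(cv2.Rodrigues(ctrl.get_obs()["orientation"])[0].round(3))
E
```

```text
[280 209  16  27 286] [285.65034965 221.76923077]
tongue mean [389.28728063 134.67882907] dir from axis 175.9925403685917 r range 140.4869265676494 207.46276727622353
212 281 291; 213 281 291; 214 281 291; 215 281 291; 216 281 291; 217 281 291; 218 281 291; 219 281 291; 220 281 291; 221 281 291; 222 280 291; 223 280 290; 224 280 290; 225 280 290; 226 280 290; 227 280 290; 228 280 290; 229 280 290; 230 280 290; 231 280 290; 232 280 290; 233 280 289; 234 281 288; 235 282 287; [ 9.9751377e-01 -7.0471816e-02  3.8928729e+02  1.3467883e+02]
pegs [[678.0, 124.0], [623.0, 19.0], [504.0, 16.0], [441.0, 113.0], [497.0, 222.0], [616.0, 226.0]] [   0.6  -59.3 -118.5 -175.5  122.9   62.3] mean [559.8206677  120.01067203]
[[-0.     0.346 -0.938]
 [ 0.001 -0.938 -0.346]
 [-1.    -0.001 -0.   ]]
```

The front is at 176° from the axis at (561.5,122), and the tin is at −88.3°, so the turntable needs about −95.7°, clockwise. I'll close the gripper and travel at height to (557,−4), which is outside the tin and between two pegs.

>>> {"op": "apply_moves", "data": {"increments": [{"gripper": 0,"delta_pos": [0,-2.14,-2.6],"dr": [0,0,0]},{"gripper": 0,"delta_pos": [0,-2.14,-2.6],"dr": [0,0,0]},{"gripper": 0,"delta_pos": [0,-2.14,-2.6],"dr": [0,0,0]},{"gripper": 0,"delta_pos": [0,-2.14,-2.6],"dr": [0,0,0]},{"gripper": 0,"delta_pos": [0,-2.14,-2.6],"dr": [0,0,0]}]}}

```text
t: 0.52
ee_pos: [301.7, -439.2, 195.9]
orientation: [2.029, 0.363, -2.03]
ft_force: [0.7, -0.3, 0.3]
width: 57.9
```

>>> {"op": "apply_moves", "data": {"increments": [{"gripper": 0,"delta_pos": [0,-2.14,-2.6],"dr": [0,0,0]},{"gripper": 0,"delta_pos": [0,-2.14,-2.6],"dr": [0,0,0]},{"gripper": 0,"delta_pos": [0,-2.14,-2.6],"dr": [0,0,0]},{"gripper": 0,"delta_pos": [0,-2.14,-2.6],"dr": [0,0,0]},{"gripper": 0,"delta_pos": [0,-2.14,-2.6],"dr": [0,0,0]}]}}

```text
t: 0.93
ee_pos: [386.7, -293.8, 196.2]
orientation: [2.029, 0.363, -2.029]
ft_force: [0.9, 0.3, -0.2]
width: 24.6
```

>>> {"op": "apply_moves", "data": {"increments": [{"gripper": 0,"delta_pos": [0,-2.14,-2.6],"dr": [0,0,0]},{"gripper": 0,"delta_pos": [0,-2.14,-2.6],"dr": [0,0,0]},{"gripper": 0,"delta_pos": [0,-2.14,-2.6],"dr": [0,0,0]},{"gripper": 0,"delta_pos": [0,-2.14,-2.6],"dr": [0,0,0]},{"gripper": 0,"delta_pos": [0,-2.14,-2.6],"dr": [0,0,0]}]}}

```text
t: 1.35
ee_pos: [471.5, -148.4, 196.1]
orientation: [2.029, 0.363, -2.029]
ft_force: [0.4, -0.3, 1.5]
width: 0.6
```

>>> {"op": "apply_moves", "data": {"increments": [{"gripper": 0,"delta_pos": [0,-2.14,-2.6],"dr": [0,0,0]},{"gripper": 0,"delta_pos": [0,-2.14,-2.6],"dr": [0,0,0]},{"gripper": 0,"delta_pos": [0,-2.14,-2.6],"dr": [0,0,0]},{"gripper": 0,"delta_pos": [0,-2.14,-2.6],"dr": [0,0,0]},{"gripper": 0,"delta_pos": [0,-2.14,-2.6],"dr": [0,0,0]}]}}

```text
t: 1.77
ee_pos: [556.4, -2.9, 196.0]
orientation: [2.028, 0.363, -2.029]
ft_force: [0.6, -0.7, 1.1]
width: 0.6
```

>>> {"op": "apply_moves", "data": {"increments": [{"gripper": 0,"delta_pos": [0,0,0],"dr": [-0.1,0,0]},{"gripper": 0,"delta_pos": [0,0,0],"dr": [-0.1,0,0]},{"gripper": 0,"delta_pos": [0,0,0],"dr": [-0.1,0,0]},{"gripper": 0,"delta_pos": [0,0,0],"dr": [-0.1,0,0]},{"gripper": 0,"delta_pos": [0,0,0],"dr": [-0.1,0,0]}]}}

```text
t: 2.18
ee_pos: [555.8, -4.4, 195.9]
orientation: [1.711, 0.784, -1.712]
ft_force: [1.0, 0.2, 0.5]
width: 0.4
```

>>> {"op": "apply_moves", "data": {"increments": [{"gripper": 0,"delta_pos": [0,0,0],"dr": [-0.11,0,0]},{"gripper": 0,"delta_pos": [0,0,0],"dr": [-0.11,0,0]},{"gripper": 0,"delta_pos": [0,0,0],"dr": [-0.11,0,0]},{"gripper": 0,"delta_pos": [0,0,0],"dr": [-0.11,0,0]},{"gripper": 0,"delta_pos": [0,0,0],"dr": [-0.11,0,0]}]}}

```text
t: 2.6
ee_pos: [555.7, -4.6, 195.9]
orientation: [1.327, 1.129, -1.328]
ft_force: [-0.9, -0.4, 0.3]
width: 0.6
```

>>> {"op": "apply_moves", "data": {"increments": [{"gripper": 0,"delta_pos": [0,0,0],"dr": [-0.1,0,0]},{"gripper": 0,"delta_pos": [0,0,0],"dr": [-0.03,0,0]},{"gripper": 0,"delta_pos": [0,0,0],"dr": [0,0,0]},{"gripper": 0,"delta_pos": [0,0,0],"dr": [0,0,0]},{"gripper": 0,"delta_pos": [0,0,0],"dr": [0,0,0]}]}}

```text
t: 3.02
ee_pos: [555.9, -4.6, 196.1]
orientation: [1.237, 1.191, -1.238]
ft_force: [0.7, -0.0, 0.6]
width: 0.4
```

>>> {"op": "apply_moves", "data": {"increments": [{"gripper": 0,"delta_pos": [1.6,0,0],"dr": [0,0,0]},{"gripper": 0,"delta_pos": [1.6,0,0],"dr": [0,0,0]},{"gripper": 0,"delta_pos": [1.6,0,0],"dr": [0,0,0]},{"gripper": 0,"delta_pos": [1.6,0,0],"dr": [0,0,0]},{"gripper": 0,"delta_pos": [1.6,0,0],"dr": [0,0,0]}]}}

```text
t: 3.43
ee_pos: [556.1, -4.6, 115.6]
orientation: [1.237, 1.191, -1.237]
ft_force: [0.8, 0.3, -0.4]
width: 0.7
```

```bash
python3 - <<'E'
from h import *
from workcell import ctrl
a=ctrl.get_image("wrist")["img"];b=ctrl.get_image("side")["img"]
b=cv2.resize(b[150:270,200:360],None,fx=3.33,fy=3.33,interpolation=cv2.INTER_CUBIC)
a=cv2.resize(a,None,fx=.6,fy=.6)
c=np.zeros((600,640,3),np.uint8);c[:240,:384]=a
c[240:,:533]=cv2.resize(b,(533,360))
cv2.imwrite("pics/w1.png",np.clip(c[...,::-1]*1.4,0,255).astype(np.uint8))
E
```

```text
(no output)
```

View pics/w1.png

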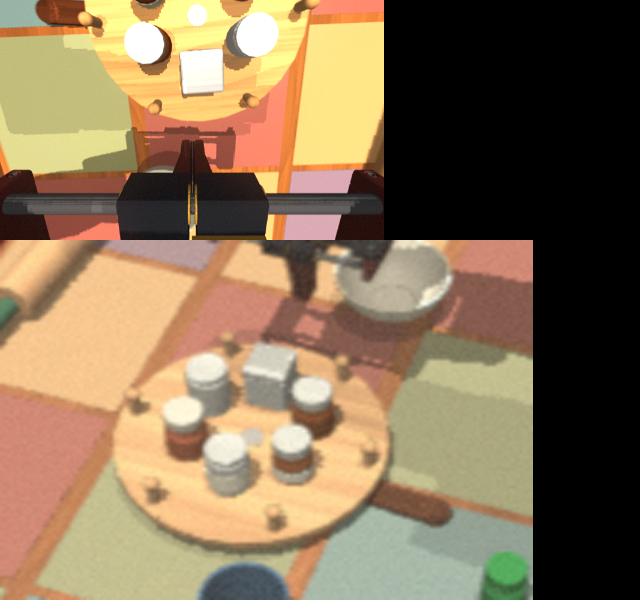

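The wrist view shows the closed fingers just outside the rim, centred on the gap between the two pegs beside the tin (wrist crop (154,107) and (250,101)). The side crop agrees. I'll go down to z≈54, which puts the fingertips at 46.

>>> {"op": "apply_moves", "data": {"increments": [{"gripper": 0,"delta_pos": [1.5,0,0],"dr": [0,0,0]},{"gripper": 0,"delta_pos": [1.5,0,0],"dr": [0,0,0]},{"gripper": 0,"delta_pos": [1.5,0,0],"dr": [0,0,0]},{"gripper": 0,"delta_pos": [1.2,0,0],"dr": [0,0,0]},{"gripper": 0,"delta_pos": [0.5,0,0],"dr": [0,0,0]}]}}

```text
t: 3.95
ee_pos: [555.6, -4.6, 53.4]
orientation: [1.236, 1.192, -1.238]
ft_force: [-0.1, -0.2, -0.6]
width: 0.4
```

>>> {"op": "apply_moves", "data": {"increments": [{"gripper": 0,"delta_pos": [0,-0.443,-0.008],"dr": [0.035,0,0]},{"gripper": 0,"delta_pos": [0,-0.443,-0.008],"dr": [0.035,0,0]},{"gripper": 0,"delta_pos": [0,-0.443,-0.008],"dr": [0.035,0,0]},{"gripper": 0,"delta_pos": [0,-0.443,-0.008],"dr": [0.035,0,0]},{"gripper": 0,"delta_pos": [0,-0.443,-0.008],"dr": [0.035,0,0]}]}}

```text
t: 4.37
ee_pos: [534.5, -1.9, 55.0]
orientation: [1.366, 1.1, -1.364]
ft_force: [-0.5, 0.2, 0.5]
width: 0.5
```

>>> {"op": "apply_moves", "data": {"increments": [{"gripper": 0,"delta_pos": [0,-0.3,-0.005],"dr": [0.024,0,0]},{"gripper": 0,"delta_pos": [0,-0.3,-0.005],"dr": [0.024,0,0]},{"gripper": 0,"delta_pos": [0,-0.3,-0.005],"dr": [0.024,0,0]},{"gripper": 0,"delta_pos": [0,-0.3,-0.005],"dr": [0.024,0,0]},{"gripper": 0,"delta_pos": [0,-0.3,-0.005],"dr": [0.024,0,0]}]}}

```text
t: 4.78
ee_pos: [520.2, 2.3, 55.1]
orientation: [1.451, 1.032, -1.449]
ft_force: [-0.2, 0.9, 0.7]
width: 0.6
```

>>> {"op": "apply_moves", "data": {"increments": [{"gripper": 0,"delta_pos": [0,-0.3,-0.005],"dr": [0.024,0,0]},{"gripper": 0,"delta_pos": [0,-0.3,-0.005],"dr": [0.024,0,0]},{"gripper": 0,"delta_pos": [0,-0.3,-0.005],"dr": [0.024,0,0]},{"gripper": 0,"delta_pos": [0,-0.3,-0.005],"dr": [0.024,0,0]},{"gripper": 0,"delta_pos": [0,-0.3,-0.005],"dr": [0.024,0,0]}]}}

```text
t: 5.2
ee_pos: [506.4, 8.1, 55.0]
orientation: [1.536, 0.959, -1.534]
ft_force: [0.1, 0.5, 0.8]
width: 0.3
```

>>> {"op": "apply_moves", "data": {"increments": [{"gripper": 0,"delta_pos": [0,-0.443,-0.008],"dr": [0.035,0,0]},{"gripper": 0,"delta_pos": [0,-0.443,-0.008],"dr": [0.035,0,0]},{"gripper": 0,"delta_pos": [0,-0.443,-0.008],"dr": [0.035,0,0]},{"gripper": 0,"delta_pos": [0,-0.443,-0.008],"dr": [0.035,0,0]},{"gripper": 0,"delta_pos": [0,-0.443,-0.008],"dr": [0.035,0,0]}]}}

```text
t: 5.62
ee_pos: [487.4, 19.5, 55.1]
orientation: [1.657, 0.842, -1.654]
ft_force: [1.4, -0.2, 0.5]
width: 0.6
```

```bash
python3 - <<'E'
from h import *
from workcell import ctrl
a=ctrl.get_image("wrist")["img"];b=ctrl.get_image("side")["img"]
b=b[150:270,200:360]
a=cv2.resize(a,None,fx=.6,fy=.6)
c=np.zeros((600,640,3),np.uint8);c[:240,:384]=a
c[240:,:533]=cv2.resize(b,(533,360),interpolation=cv2.INTER_CUBIC)
cv2.imwrite("pics/w2.png",np.clip(c[...,::-1]*1.3,0,255).astype(np.uint8))
o=ctrl.get_obs();R=cv2.Rodrigues(o["orientation"])[0];v=o["ee_pos"][:2]-np.array([561.5,122])
print(np.hypot(*v),np.degrees(np.arctan2(v[1],v[0])),"z yaw",np.degrees(np.arctan2(R[1,2],R[0,2])),o["ee_pos"],o["qpos"],o["ft_force"])
E
```

```text
126.63999784648631 -126.07633380662378 z yaw -125.93599814211943 [486.92644611  19.64535128  54.89202466] [1.58789976e-02 4.52372335e-01 2.01806399e+00 5.40872284e-05
 6.70618260e-01 6.43038192e-01] [-0.54312673  0.03733128  0.7757398 ]
```

View pics/w2.png

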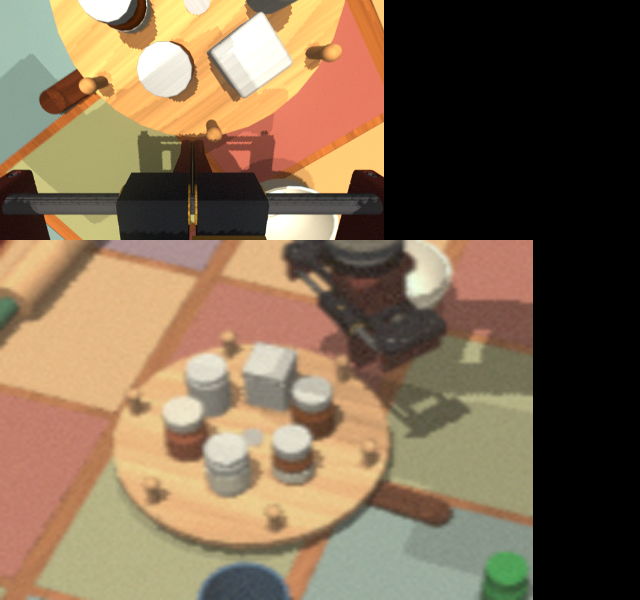

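The side view shows the turntable unmoved. The finger passed just outside the peg, which is now at wrist crop (213,130) with the fingertip at (190,142). I'll measure where the fingertips and that peg really are.

```bash
python3 - <<'E'
from h import *
from workcell import ctrl
o=ctrl.get_obs();R=cv2.Rodrigues(o["orientation"])[0]
for n in ["wrist","side"]:
    d=ctrl.get_image(n);np.savez(n+"2.npz",**d);P=pts(d)
    print(n,"TCP,tip px",proj(d,[o["ee_pos"],o["ee_pos"]+8*R[:,0]]).round(0).tolist())
    T=(P-o["ee_pos"])@R   # tool frame
    f=(abs(T[...,1])<25)&(abs(T[...,2])<30)&(T[...,0]<12)&(T[...,0]>-60)
    for lo in range(-60,12,8):
        s=T[f&(T[...,0]>=lo)&(T[...,0]<lo+8)]
        if len(s)>3: print(lo,len(s),s.min(0).round(1),s.max(0).round(1))
    # peg heads: z 60..75
    m=((P[...,2]>55)&(P[...,2]<78)).astype(np.uint8)
    k,l,s,cc=cv2.connectedComponentsWithStats(m)
    for i in range(1,k):
        q=np.nanmedian(P[l==i],0)
        r=np.hypot(*(q[:2]-[561.5,122]))
        if 95<r<145 and s[i,4]>5: print("peg?",cc[i].round(0),s[i,4],q.round(1),r.round(1))
E
```

```text
wrist TCP,tip px [[320.0, 232.0], [320.0, 227.0]]
-60 397 [-60.  -10.  -12.7] [-52.   10.1   9. ]
-52 373 [-52.   -9.  -12.7] [-44.1   9.2   6.8]
-44 265 [-44.   -9.  -12.4] [-36.    9.2  -7.3]
-36 253 [-36.   -9.  -12.4] [-28.    9.2  -6.1]
-28 34 [-27.9  -8.4 -12.2] [-25.4   8.5  -9.9]
-20 416 [-19.5  14.1 -17.4] [-12.  25.  -4.]
-12 61 [-11.9  13.9 -17.7] [-4.6 24.9 -6.6]
-4 76 [ -4.   15.3 -16.4] [ 3.9 24.9 -9.5]
4 82 [  4.   15.2 -16.3] [12.  24.9 -9.8]
peg? [551.  86.] 1008 [627.2  21.2  69.4] 120.3
peg? [150. 142.] 803 [449.7 116.3  69.9] 112.0
peg? [358. 222.] 599 [511.   17.7  70.1] 115.9
side TCP,tip px [[309.0, 195.0], [309.0, 196.0]]
-60 11 [-59.2 -11.2 -14.6] [-52.5   7.2  -0.2]
-52 12 [-51.7 -10.2 -16.2] [-44.    9.    3.5]
-44 12 [-43.4  -8.3 -15.8] [-36.1   8.9   6.9]
-36 11 [-35.8 -10.5 -14.4] [-30.    8.8   8.9]
-20 7 [-19.7  16.2 -19.7] [-12.2  22.3 -10.3]
-12 6 [-11.3  14.9 -16.8] [-6.3 23.3 -8.5]
-4 6 [ -0.9  15.1 -18.9] [  1.2  21.6 -11. ]
4 4 [  7.9 -15.7 -22.3] [ 11.8  20.  -17.2]
peg? [268. 183.] 21 [631.1  23.2  69.3] 120.8
peg? [302. 191.] 19 [511.4  19.1  66.3] 114.5
peg? [240. 202.] 22 [686.2 129.   68.3] 124.9
peg? [310. 219.] 21 [446.5 121.7  67.6] 115.0
peg? [245. 231.] 21 [622.3 231.   71. ] 124.8
peg? [282. 241.] 23 [504.2 227.6  66.7] 120.1
```

```bash
python3 - <<'E'
from h import *
from workcell import ctrl
o=ctrl.get_obs();R=cv2.Rodrigues(o["orientation"])[0]
d=dict(np.load("wrist2.npz"));T=(pts(d)-o["ee_pos"])@R
for v in range(200,300,8): print(v,T[v,310].round(0),T[v,320].round(0),T[v,330].round(0))
Rc=cv2.Rodrigues(d["rvec"])[0];print("cam in tool",((-Rc.T@d["tvec"].ravel())-o["ee_pos"])@R)
a=d["img"][150:300,240:440];a=cv2.resize(a,None,fx=4,fy=4,interpolation=cv2.INTER_CUBIC)
cv2.imwrite("pics/w3.png",np.clip(a[...,::-1]*1.5,0,255).astype(np.uint8))
E
```

```text
200 [ 20.  -7. -14.] [ 19.  -1. -14.] [ 20.   6. -14.]
208 [20. -7. -8.] [20. -1. -8.] [20.  6. -8.]
216 [19. -7. -3.] [21. -1. -2.] [20.  6. -3.]
224 [20. -8.  3.] [20. -1.  3.] [20.  6.  3.]
232 [-26.  -6. -11.] [54. -1. 24.] [-25.   4. -11.]
240 [-37.  -6. -12.] [-34.  -1. -10.] [-36.   4. -11.]
248 [-45.  -5. -11.] [-43.  -1. -10.] [-45.   4. -11.]
256 [-54.  -5. -12.] [-48.  -1.  -9.] [-54.   4. -12.]
264 [-60.  -5. -12.] [-49.  -1.  -5.] [-61.   4. -12.]
272 [-66.  -5. -11.] [-50.  -1.  -2.] [-66.   3. -11.]
280 [-73.  -4. -12.] [-52.  -1.   1.] [-72.   3. -11.]
288 [-113.   -3.  -34.] [-52.  -1.   5.] [-112.    2.  -33.]
296 [-116.   -3.  -34.] [-53.  -1.   9.] [-116.    2.  -33.]
cam in tool [-1.88753558e+02 -9.07804979e-02 -8.22405276e+01]
```

View pics/w3.png

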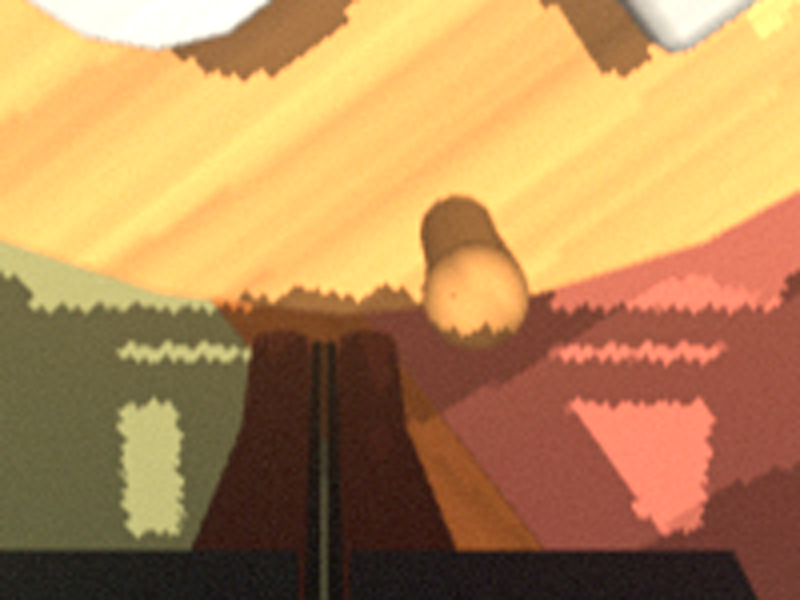

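Both cameras put the fingertips about 27 mm behind the reported TCP, so at z≈82. That is above the 72 mm peg tops, and it also explains why no contact was felt. The gripper sits about 35 mm higher than stated. I'll raise a little, swing back behind the peg, then go down further while watching force and depth.

>>> {"op": "apply_moves", "data": {"increments": [{"gripper": 0,"delta_pos": [-1.5,0,0],"dr": [0,0,0]},{"gripper": 0,"delta_pos": [0,0.86,-0.03],"dr": [-0.067,0,0]},{"gripper": 0,"delta_pos": [0,0.86,-0.03],"dr": [-0.067,0,0]},{"gripper": 0,"delta_pos": [0,0.86,-0.03],"dr": [-0.067,0,0]},{"gripper": 0,"delta_pos": [0,0.86,-0.03],"dr": [-0.067,0,0]}]}}

```text
t: 6.23
ee_pos: [518.1, 2.8, 69.7]
orientation: [1.466, 1.019, -1.465]
ft_force: [-0.1, 0.1, -0.1]
width: 0.4
```

>>> {"op": "apply_moves", "data": {"increments": [{"gripper": 0,"delta_pos": [0,0.86,-0.03],"dr": [-0.067,0,0]},{"gripper": 0,"delta_pos": [0,0.86,-0.03],"dr": [-0.067,0,0]},{"gripper": 0,"delta_pos": [0,0.86,-0.03],"dr": [-0.067,0,0]},{"gripper": 0,"delta_pos": [0,0,-0.6],"dr": [0,0,0]},{"gripper": 0,"delta_pos": [0,0,0],"dr": [0,0,0]}]}}

```text
t: 6.65
ee_pos: [543.6, 3.0, 69.4]
orientation: [1.326, 1.129, -1.325]
ft_force: [-0.2, 0.3, -0.1]
width: 0.6
```

>>> {"op": "apply_moves", "data": {"increments": [{"gripper": 0,"delta_pos": [0.7,0,0],"dr": [0,0,0]},{"gripper": 0,"delta_pos": [0.7,0,0],"dr": [0,0,0]},{"gripper": 0,"delta_pos": [0.7,0,0],"dr": [0,0,0]},{"gripper": 0,"delta_pos": [0.4,0,0],"dr": [0,0,0]},{"gripper": 0,"delta_pos": [0,0,0],"dr": [0,0,0]}]}}

```text
t: 7.07
ee_pos: [541.8, 2.6, 42.9]
orientation: [1.323, 1.132, -1.327]
ft_force: [-0.2, -0.2, -0.3]
width: 0.6
```

```bash
cat > st.py <<'E'
from h import *
from workcell import ctrl
o=ctrl.get_obs();R=cv2.Rodrigues(o["orientation"])[0];A=np.array([564,122.5])
v=o["ee_pos"][:2]-A
print("r",np.hypot(*v).round(1),"phi",np.degrees(np.arctan2(v[1],v[0])).round(1),"zyaw",np.degrees(np.arctan2(R[1,2],R[0,2])).round(1),o["ee_pos"].round(1),"q",o["qpos"].round(2),"F",o["ft_force"].round(1),o["t"])
for n in ["wrist","side"]:
    d=ctrl.get_image(n);T=(pts(d)-o["ee_pos"])@R
    f=(abs(T[...,1])<13)&(T[...,2]<14)&(T[...,2]>-18)&(T[...,0]<(o["ee_pos"][2]-42))&(T[...,0]>-60)
    s=T[f]; print(n,len(s),"lowest finger tool-x",np.sort(s[:,0])[-8:].round(0),"world z",(o["ee_pos"][2]-s[:,0].max()).round(0))
    P=pts(d);k,l,q,cc=cv2.connectedComponentsWithStats(((P[...,2]>60)&(P[...,2]<78)).astype(np.uint8))
    for i in range(1,k):
        w=np.nanmedian(P[l==i],0);e=w[:2]-A
        if 105<np.hypot(*e)<132 and q[i,4]>8: print(" peg",w.round(0),"ang",np.degrees(np.arctan2(e[1],e[0])).round(1))
E
python3 st.py
```

```text
r 121.9 phi -100.5 zyaw -99.1 [541.8   2.6  42.9] q [-0.02  0.53  1.9  -0.    0.71  0.14] F [-0.2 -0.2 -0.3] 7.0667
wrist 1332 lowest finger tool-x [-27. -26. -26. -26. -26. -26. -26. -26.] world z 69.0
 peg [450. 116.  70.] ang -176.9
 peg [628.  21.  70.] ang -57.8
 peg [511.  18.  70.] ang -116.6
 peg [544.  14.  74.] ang -100.5
side 49 lowest finger tool-x [-31. -30. -30. -27. -27.  -1.   0.   1.] world z 42.0
 peg [630.  23.  70.] ang -56.3
 peg [510.  21.  73.] ang -117.9
 peg [686. 128.  69.] ang 2.6
 peg [447. 121.  70.] ang -179.4
 peg [622. 231.  69.] ang 61.7
 peg [504. 227.  71.] ang 119.9
```

The fingertip is confirmed at z≈69 with the TCP reading 43. I'll go down another 21 mm.

>>> {"op": "apply_moves", "data": {"increments": [{"gripper": 0,"delta_pos": [0.6,0,0],"dr": [0,0,0]},{"gripper": 0,"delta_pos": [0.6,0,0],"dr": [0,0,0]},{"gripper": 0,"delta_pos": [0.6,0,0],"dr": [0,0,0]},{"gripper": 0,"delta_pos": [0.3,0,0],"dr": [0,0,0]},{"gripper": 0,"delta_pos": [0,0,0],"dr": [0,0,0]}]}}

```text
t: 7.58
ee_pos: [542.3, 2.6, 22.3]
orientation: [1.324, 1.131, -1.326]
ft_force: [0.6, 0.5, -0.1]
width: 0.4
```

>>> {"op": "apply_moves", "data": {"increments": [{"gripper": 0,"delta_pos": [0,-0.3,-0.005],"dr": [0.024,0,0]},{"gripper": 0,"delta_pos": [0,-0.3,-0.005],"dr": [0.024,0,0]},{"gripper": 0,"delta_pos": [0,-0.3,-0.005],"dr": [0.024,0,0]},{"gripper": 0,"delta_pos": [0,-0.3,-0.005],"dr": [0.024,0,0]},{"gripper": 0,"delta_pos": [0,-0.3,-0.005],"dr": [0.024,0,0]}]}}

```text
t: 8.0
ee_pos: [528.3, 5.9, 23.6]
orientation: [1.413, 1.063, -1.412]
ft_force: [-0.3, 0.0, 0.0]
width: 0.7
```

>>> {"op": "apply_moves", "data": {"increments": [{"gripper": 0,"delta_pos": [0,-0.3,-0.005],"dr": [0.024,0,0]},{"gripper": 0,"delta_pos": [0,-0.3,-0.005],"dr": [0.024,0,0]},{"gripper": 0,"delta_pos": [0,-0.3,-0.005],"dr": [0.024,0,0]},{"gripper": 0,"delta_pos": [0,-0.3,-0.005],"dr": [0.024,0,0]},{"gripper": 0,"delta_pos": [0,-0.3,-0.005],"dr": [0.024,0,0]}]}}

```text
t: 8.42
ee_pos: [514.7, 11.0, 23.7]
orientation: [1.499, 0.991, -1.496]
ft_force: [2.1, 0.4, -0.6]
width: 1.0
```

>>> {"op": "apply_moves", "data": {"increments": [{"gripper": 0,"delta_pos": [0,-0.3,-0.005],"dr": [0.024,0,0]},{"gripper": 0,"delta_pos": [0,-0.3,-0.005],"dr": [0.024,0,0]},{"gripper": 0,"delta_pos": [0,-0.3,-0.005],"dr": [0.024,0,0]},{"gripper": 0,"delta_pos": [0,-0.3,-0.005],"dr": [0.024,0,0]},{"gripper": 0,"delta_pos": [0,-0.3,-0.005],"dr": [0.024,0,0]}]}}

```text
t: 8.83
ee_pos: [501.5, 17.7, 23.7]
orientation: [1.583, 0.915, -1.58]
ft_force: [1.8, 0.5, 0.2]
width: 0.8
```

```bash
python3 st.py
```

```text
r 122.0 phi -120.8 zyaw -119.8 [501.5  17.7  23.7] q [0.01 0.53 2.   0.   0.62 0.53] F [1.8 0.5 0.2] 8.8333
wrist 1572 lowest finger tool-x [-20. -19. -19. -19. -19. -19. -19. -18.] world z 42.0
 peg [451. 139.  70.] ang 171.4
 peg [607.  11.  70.] ang -69.1
 peg [500.  29.  71.] ang -124.5
side 42 lowest finger tool-x [-37. -36. -36. -31. -31. -30. -30. -25.] world z 49.0
 peg [607.  14.  70.] ang -68.6
 peg [496.  30.  69.] ang -126.3
 peg [685. 105.  71.] ang -8.3
 peg [448. 147.  70.] ang 168.2
 peg [644. 216.  70.] ang 49.7
 peg [526. 237.  70.] ang 108.1
```

Contact: the turntable has turned about 11.7°, with only 2 N of force. About 84° remains, so I'll carry on at 2° per row.

>>> {"op": "apply_moves", "data": {"increments": [{"gripper": 0,"delta_pos": [0,-0.427,-0.008],"dr": [0.035,0,0]},{"gripper": 0,"delta_pos": [0,-0.427,-0.008],"dr": [0.035,0,0]},{"gripper": 0,"delta_pos": [0,-0.427,-0.008],"dr": [0.035,0,0]},{"gripper": 0,"delta_pos": [0,-0.427,-0.008],"dr": [0.035,0,0]},{"gripper": 0,"delta_pos": [0,-0.427,-0.008],"dr": [0.035,0,0]}]}}

```text
t: 9.35
ee_pos: [484.0, 29.8, 23.6]
orientation: [1.701, 0.796, -1.698]
ft_force: [1.4, -0.1, -0.6]
width: 0.6
```

>>> {"op": "apply_moves", "data": {"increments": [{"gripper": 0,"delta_pos": [0,-0.427,-0.008],"dr": [0.035,0,0]},{"gripper": 0,"delta_pos": [0,-0.427,-0.008],"dr": [0.035,0,0]},{"gripper": 0,"delta_pos": [0,-0.427,-0.008],"dr": [0.035,0,0]},{"gripper": 0,"delta_pos": [0,-0.427,-0.008],"dr": [0.035,0,0]},{"gripper": 0,"delta_pos": [0,-0.427,-0.008],"dr": [0.035,0,0]}]}}

```text
t: 9.77
ee_pos: [468.8, 44.9, 23.6]
orientation: [1.816, 0.663, -1.813]
ft_force: [1.2, -1.3, -0.3]
width: 0.6
```

>>> {"op": "apply_moves", "data": {"increments": [{"gripper": 0,"delta_pos": [0,-0.427,-0.008],"dr": [0.035,0,0]},{"gripper": 0,"delta_pos": [0,-0.427,-0.008],"dr": [0.035,0,0]},{"gripper": 0,"delta_pos": [0,-0.427,-0.008],"dr": [0.035,0,0]},{"gripper": 0,"delta_pos": [0,-0.427,-0.008],"dr": [0.035,0,0]},{"gripper": 0,"delta_pos": [0,-0.427,-0.008],"dr": [0.035,0,0]}]}}

```text
t: 10.18
ee_pos: [456.5, 62.3, 23.6]
orientation: [1.927, 0.518, -1.924]
ft_force: [0.9, -1.2, 0.4]
width: 0.4
```

```bash
python3 st.py
```

```text
r 123.2 phi -150.8 zyaw -149.9 [456.5  62.3  23.6] q [ 0.11  0.49  2.08 -0.    0.57  1.15] F [ 0.9 -1.2  0.4] 10.1833
wrist 1604 lowest finger tool-x [-19. -19. -19. -19. -19. -19. -19. -18.] world z 42.0
 peg [476. 194.  70.] ang 140.9
 peg [547.   6.  70.] ang -98.5
 peg [462.  75.  71.] ang -155.1Traceback (most recent call last):
  File "st.py", line 9, in <module>
    s=T[f]; print(n,len(s),"lowest finger tool-x",np.sort(s[:,0])[-8:].round(0),"world z",(o["ee_pos"][2]-s[:,0].max()).round(0))
                                                                                                          ~~~~~~~~~~^^
    return umr_maximum(a, axis, None, out, keepdims, initial, where)
ValueError: zero-size array to reduction operation maximum which has no identity
```

>>> {"op": "apply_moves", "data": {"increments": [{"gripper": 0,"delta_pos": [0,-0.43,-0.01],"dr": [0.035,0,0]},{"gripper": 0,"delta_pos": [0,-0.43,-0.01],"dr": [0.035,0,0]},{"gripper": 0,"delta_pos": [0,-0.43,-0.01],"dr": [0.035,0,0]},{"gripper": 0,"delta_pos": [0,-0.43,-0.01],"dr": [0.035,0,0]},{"gripper": 0,"delta_pos": [0,-0.43,-0.01],"dr": [0.035,0,0]}]}}

```text
t: 10.7
ee_pos: [447.4, 81.7, 23.5]
orientation: [2.031, 0.361, -2.029]
ft_force: [0.0, -0.6, 0.5]
width: 0.7
```

>>> {"op": "apply_moves", "data": {"increments": [{"gripper": 0,"delta_pos": [0,-0.43,-0.01],"dr": [0.035,0,0]},{"gripper": 0,"delta_pos": [0,-0.43,-0.01],"dr": [0.035,0,0]},{"gripper": 0,"delta_pos": [0,-0.43,-0.01],"dr": [0.035,0,0]},{"gripper": 0,"delta_pos": [0,-0.43,-0.01],"dr": [0.035,0,0]},{"gripper": 0,"delta_pos": [0,-0.43,-0.01],"dr": [0.035,0,0]}]}}

```text
t: 11.12
ee_pos: [441.8, 102.4, 23.5]
orientation: [2.129, 0.189, -2.128]
ft_force: [1.4, -1.3, 0.3]
width: 0.3
```

>>> {"op": "apply_moves", "data": {"increments": [{"gripper": 0,"delta_pos": [0,-0.43,-0.01],"dr": [0.035,0,0]},{"gripper": 0,"delta_pos": [0,-0.43,-0.01],"dr": [0.035,0,0]},{"gripper": 0,"delta_pos": [0,-0.43,-0.01],"dr": [0.035,0,0]},{"gripper": 0,"delta_pos": [0,-0.43,-0.01],"dr": [0.035,0,0]},{"gripper": 0,"delta_pos": [0,-0.43,-0.01],"dr": [0.035,0,0]}]}}

```text
t: 11.53
ee_pos: [439.9, 123.8, 23.4]
orientation: [2.221, 0.003, -2.22]
ft_force: [0.6, -1.7, -0.2]
width: 0.4
```

>>> {"op": "apply_moves", "data": {"increments": [{"gripper": 0,"delta_pos": [0,-0.43,-0.01],"dr": [0.035,0,0]},{"gripper": 0,"delta_pos": [0,-0.43,-0.01],"dr": [0.035,0,0]},{"gripper": 0,"delta_pos": [0,-0.43,-0.01],"dr": [0.035,0,0]},{"gripper": 0,"delta_pos": [0,-0.43,-0.01],"dr": [0.035,0,0]},{"gripper": 0,"delta_pos": [0,-0.43,-0.01],"dr": [0.035,0,0]}]}}

```text
t: 11.95
ee_pos: [441.7, 145.2, 23.4]
orientation: [-2.131, 0.185, 2.131]
ft_force: [1.5, -0.8, 0.3]
width: 0.5
```

```bash
sed -i 's/^    s=T\[f\];/    s=T[f]\n    if len(s):/' st.py; python3 st.py; python3 - <<'E'
from h import *
from workcell import ctrl
a=ctrl.get_image("wrist")["img"];b=ctrl.get_image("side")["img"]
c=np.zeros((600,640,3),np.uint8);c[:240,:384]=cv2.resize(a,None,fx=.6,fy=.6)
c[240:,:533]=cv2.resize(b[150:270,200:360],(533,360),interpolation=cv2.INTER_CUBIC)
cv2.imwrite("pics/w4.png",np.clip(c[...,::-1]*1.3,0,255).astype(np.uint8))
E
```

```text
r 124.3 phi 169.5 zyaw 170.1 [441.7 145.2  23.4] q [ 0.29  0.49  2.07 -0.    0.57  2.04] F [ 1.5 -0.8  0.3] 11.95
wrist 1627 lowest finger tool-x [-20. -20. -20. -19. -19. -19. -19. -19.] world z 42.0
 peg [542. 235.  70.] ang 101.0
 peg [479.  44.  70.] ang -137.5
 peg [454. 152.  71.] ang 165.1
side 29 lowest finger tool-x [-35. -35. -34. -33. -31. -31. -29. -27.] world z 50.0
 peg [589.   7.  70.] ang -77.6
 peg [680.  87.  71.] ang -17.2
 peg [657. 203.  70.] ang 41.0
 peg [544. 244.  71.] ang 99.2
```

View pics/w4.png

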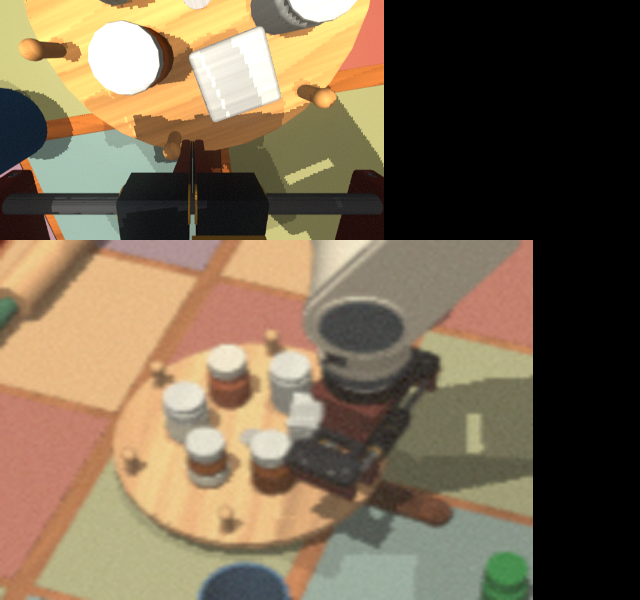

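The turntable has turned about 81° with every spice in place. Joint 6 is nearing its range, so I'll finish the last ~13° by translation only.

>>> {"op": "apply_moves", "data": {"increments": [{"gripper": 0,"delta_pos": [0,-0.35,-0.03],"dr": [0,0,0]},{"gripper": 0,"delta_pos": [0,-0.35,-0.03],"dr": [0,0,0]},{"gripper": 0,"delta_pos": [0,-0.35,-0.03],"dr": [0,0,0]},{"gripper": 0,"delta_pos": [0,-0.35,-0.04],"dr": [0,0,0]},{"gripper": 0,"delta_pos": [0,-0.37,-0.07],"dr": [0,0,0]}]}}

```text
t: 12.57
ee_pos: [446.7, 162.7, 23.3]
orientation: [-2.132, 0.184, 2.131]
ft_force: [0.8, -1.7, 0.4]
width: 0.6
```

>>> {"op": "apply_moves", "data": {"increments": [{"gripper": 0,"delta_pos": [0,-0.37,-0.07],"dr": [0,0,0]},{"gripper": 0,"delta_pos": [0,-0.37,-0.07],"dr": [0,0,0]},{"gripper": 0,"delta_pos": [0,-0.3,-0.06],"dr": [0,0,0]},{"gripper": 0,"delta_pos": [0,0,0],"dr": [0,0,0]},{"gripper": 0,"delta_pos": [0,0,0],"dr": [0,0,0]}]}}

```text
t: 12.98
ee_pos: [450.2, 172.6, 23.3]
orientation: [-2.131, 0.183, 2.132]
ft_force: [-0.1, -0.0, -0.2]
width: 0.5
```

>>> {"op": "apply_moves", "data": {"increments": [{"gripper": 0,"delta_pos": [0,0.4,0.3],"dr": [0,0,0]},{"gripper": 0,"delta_pos": [0,0,1.5],"dr": [0,0,0]},{"gripper": 0,"delta_pos": [0,0,3],"dr": [0,0,0]},{"gripper": 0,"delta_pos": [-2,0,0],"dr": [0,0,0]},{"gripper": 0,"delta_pos": [-3,0,0],"dr": [0,0,0]}]}}

```text
t: 13.4
ee_pos: [397.9, 175.2, 71.6]
orientation: [-2.126, 0.187, 2.141]
ft_force: [0.9, 0.9, -0.0]
width: 0.6
```

>>> {"op": "apply_moves", "data": {"increments": [{"gripper": 0,"delta_pos": [-3,0,0],"dr": [0,0,0]},{"gripper": 0,"delta_pos": [-3,0,0],"dr": [0,0,0]},{"gripper": 0,"delta_pos": [-3,1,0],"dr": [0,0,0]},{"gripper": 0,"delta_pos": [-2,3,0],"dr": [0,0,0]},{"gripper": 0,"delta_pos": [0,3.5,0],"dr": [0,0,0]}]}}

```text
t: 13.82
ee_pos: [391.8, 103.2, 187.1]
orientation: [-2.14, 0.178, 2.124]
ft_force: [1.4, -1.1, -0.6]
width: 0.8
```

>>> {"op": "apply_moves", "data": {"increments": [{"gripper": 0,"delta_pos": [0,3.5,0],"dr": [0,0,0]},{"gripper": 0,"delta_pos": [0,3.5,0],"dr": [0,0,0]},{"gripper": 0,"delta_pos": [0,3.5,-0.7],"dr": [0,0,0]},{"gripper": 0,"delta_pos": [0,3.5,-0.7],"dr": [0,0,0]},{"gripper": 0,"delta_pos": [0,3.5,-0.7],"dr": [0,0,0]}]}}

```text
t: 14.23
ee_pos: [379.0, -75.0, 183.3]
orientation: [-2.132, 0.184, 2.131]
ft_force: [0.3, 1.3, -0.3]
width: 0.7
```

```bash
cat > meas.py <<'E'
from h import *
from workcell import ctrl
import sys
d=ctrl.get_image("top");im=d["img"].astype(int);P=pts(d);z=P[...,2]
box=np.zeros(z.shape,bool);box[105:220,235:350]=1
c,_=cv2.findContours(((z>22)&(z<120)&box).astype(np.uint8),cv2.RETR_EXTERNAL,cv2.CHAIN_APPROX_NONE);c=max(c,key=cv2.contourArea)
e=cv2.fitEllipse(c);A=ray(d,e[0],35)[0,:2];print("axis",A.round(1),e[1])
k,l,s,cc=cv2.connectedComponentsWithStats(((z>85)&(z<110)&box).astype(np.uint8))
W=[];
for i in range(1,k):
    if s[i,4]>50:
        w=ray(d,cc[i],97)[0,:2];q=w-A;W.append(w);print(cc[i].round(0),s[i,4],"ang",(np.degrees(np.arctan2(q[1],q[0]))%360).round(1),"r",np.hypot(*q).round(1))
print("spice mean",np.mean(W,0).round(1))
m=np.zeros(im.shape[:2],np.uint8);m[212:242,272:296]=(im[212:242,272:296].sum(-1)<235)
k,l,s,cc=cv2.connectedComponentsWithStats(m);i=1+np.argmax(s[1:,4]);v,u=np.nonzero(l==i)
t=ray(d,np.c_[u,v],11)[:,:2].mean(0);q=t-A;print("tongue",t.round(1),s[i,4],np.degrees(np.arctan2(q[1],q[0])).round(1))
b=cv2.resize(d["img"][100:245,195:355],None,fx=4,fy=4,interpolation=cv2.INTER_CUBIC)
cv2.imwrite(sys.argv[1],np.clip(b[...,::-1]*1.5,0,255).astype(np.uint8))
E
python3 meas.py pics/t2.png
```

```text
axis [561.7 122.7] (93.09359741210938, 93.81238555908203)
[291. 136.] 169 ang 356.9 r 62.6
[271. 146.] 145 ang 56.7 r 61.4
[310. 148.] 161 ang 297.8 r 62.2
[269. 168.] 165 ang 116.2 r 61.0
[308. 171.] 179 ang 237.2 r 61.6
[288. 181.] 264 ang 177.5 r 61.1
spice mean [562.3 122.5]
tongue [389.4 134.5] 260 176.1
```

View pics/t2.png

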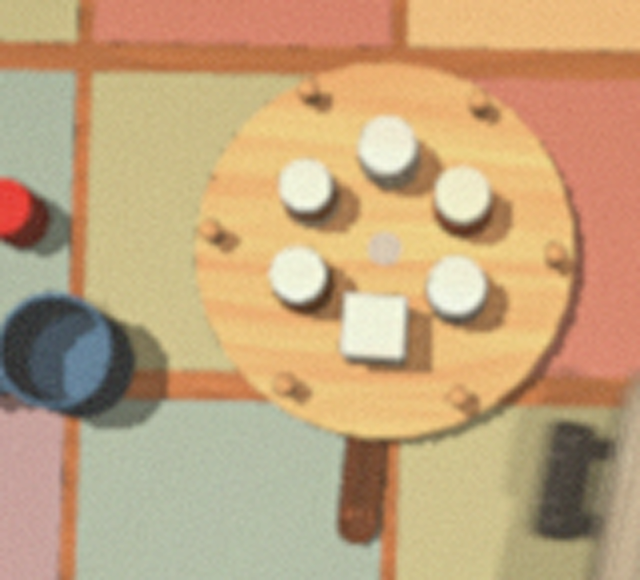

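The top view shows the tin at crop (374,326), in line with the tongue at (360,490), and all spices upright. Using the ring of six spices, the tin direction is 177.0° against 176.0° for the tongue, so about 1° off, which is within measurement noise. I'll let everything settle and hand in.

>>> {"op": "apply_moves", "data": {"increments": [{"gripper": 0,"delta_pos": [0,0,0],"dr": [0,0,0]},{"gripper": 0,"delta_pos": [0,0,0],"dr": [0,0,0]},{"gripper": 0,"delta_pos": [0,0,0],"dr": [0,0,0]},{"gripper": 0,"delta_pos": [0,0,0],"dr": [0,0,0]},{"gripper": 0,"delta_pos": [0,0,0],"dr": [0,0,0]}]}}

```text
t: 14.7
ee_pos: [380.0, -72.2, 183.2]
orientation: [-2.132, 0.181, 2.133]
ft_force: [-0.2, -0.8, 0.6]
width: 0.8
```

```bash
python3 -c "
from workcell import ctrl
print(abs(ctrl.get_obs()['qvel']).max()); print(ctrl.close_job())"
```

```text
0.0022153310322689007
the job is handed in; nothing more can be done
None
```

I turned the turntable about 95° clockwise by pushing one rim peg with the closed fingertips, and the square tin now stands at the front, in line with the tongue. I then moved the hand clear and handed the job in at about 15 s. The force reading stayed around 2 N during the push.

- **Alignment:** in the last top view the tin's direction is about 177.0°, averaged over the six spices (177.5° from the tin alone). The tongue is at 176.0°, so about 1° remains, which is close to what I can measure.
- **Spices and other things:** all six spices stand upright in their places, about 62 mm from the axis. The mug and the red look-alike look unmoved in that view. I did not re-measure the bowl, scoop, shaker, cutter or green look-alike; the hand kept away from them.
- **Disagreement found:** in the wrist and side depth images, the fingertips end about 27 mm behind the reported TCP, not 8 mm ahead of it. My first pass therefore went over the top of the peg without touching it. I lowered the hand to match the images, and the second pass made contact.

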